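# Spin-test the parts carousel and stop it on its pointer

## Task

Spin-test the rotary parts carousel: with closed fingertips flick its upright peg so that the wheel turns counter-clockwise (seen from above), and let that one flick carry the peg past the fixed pointer and on round a full turn untouched. When the peg comes round to the pointer again, then or on a later turn, stop the wheel with a fingertip so that the peg comes to rest right at the pointer, and take the hand away. Do not grasp, pinch or lift anything, do not let the wheel stop elsewhere and push it round afterwards, do not shove the carousel about, and leave the small parts box, nozzle and tape roll alone.

Things in the scene. Friction and masses are not known exactly. Their poses are not given: they have to be found in the camera images.
- carousel: Rotary parts carousel standing loose on the desk: 1.3 kg black base disc, 198 mm diameter, 18 mm high, under a free grey wheel. Origin: centre of the base's underside, on the wheel's upright axis; z up. A small steel wedge pointer sits on an ear of the base along the body's -x axis, 95 to 119 mm from the axis, top 31 mm above the desk.
- hub (a point): Wheel's axis at deck height, 32 mm above the desk. The wheel (0.35 kg) is 180 mm in diameter. Its deck is flat and clear from 47 to 87 mm from the axis but for one steel peg; in the middle stand a parts tub (94 mm diameter, top 52 mm above the desk) and a spindle cap (top 55 mm).
- wheel (a joint): Turn of the wheel, rad, no stops; counts on over whole turns. 0: peg at the pointer; grows counter-clockwise from above (peg direction from the axis in the carousel's frame: pi + value). Starts between -2.8 and -1.4. Free bearing: loses about 0.3 to 0.4 rad/s each second, so flick it to 3 rad/s or more; a peg caught by a still finger bounces back slowly; pressing on the deck stops it.
- peg_tip (a point): Centre of the rounded top of the wheel's upright steel peg: 10 mm in diameter (12 mm head), standing on the deck 75 mm from the wheel's axis, top 58 mm above the desk (26 mm above the deck). It turns with the wheel and is the wheel's mark.
- park_point (a point): Fixed in the base: where the peg's top is when the peg stands exactly at the pointer (75 mm from the axis toward the pointer, 58 mm above the desk).
- parts_box: Bystander at the front of the desk: small grey parts box with a latched lid, 39 x 51 mm, 18 mm high; origin at the centre of its underside.
- nozzle: Bystander at the front of the desk: hot-air nozzle standing on its collar, 27 x 32 mm, 32 mm high; origin at the centre of its underside.
- tape_roll: Bystander: roll of tape lying flat, 61 mm across, 18 mm high; origin at the centre of its underside.

How it is judged (in metres and radians):
On the way, in this order (a step that is already met when the one before it is completed fails the run):
1. the flicked peg passes the pointer for the first time, the wheel running free and untouched (value of joint wheel above 0 rad and velocity of joint wheel above 0.8 rad/s and contact force between each of the arm, the fingers and carousel below 0.05 N), for 0.05 s.
2. it runs on untouched, most of the way round to the pointer again (value of joint wheel above 5 rad and velocity of joint wheel above 0.05 rad/s and contact force between each of the fingers, the arm and carousel below 0.05 N), for 0.05 s.
3. as the peg arrives at the pointer (within 45 mm), on this or a later turn, a fingertip touches the carousel (value of joint wheel above 5.6 rad and contact force between the fingers and carousel above 0.2 N and horizontal distance between peg_tip and park_point below 0.045 m).
At the end, for the whole second after the job is handed in: The wheel stands still (under 0.05 rad/s) with its peg within 15 mm of the place at the pointer, the carousel upright within 20 mm of where it stood, and the robot touches nothing (horizontal distance between peg_tip and park_point below 0.015 m and velocity of joint wheel between -0.05 and 0.05 rad/s and distance of carousel from where it was at the start of the episode below 0.02 m and angle between carousel's own z axis and vertical below 0.05 rad).
It fails at once if the carousel is touched after the peg's first pass and before it nears the pointer again (value of joint wheel between 0.15 and 5.4 rad and contact force between any of the fingers, the arm and carousel above 0.3 N).
It fails at once if after the first pass the wheel comes to a stop away from the pointer (over 45 mm) (value of joint wheel above 0.65 rad and velocity of joint wheel below 0.03 rad/s and horizontal distance between peg_tip and park_point above 0.045 m).
It fails at once if the carousel is lifted, tipped or shoved more than 20 mm (distance of carousel from where it was at the start of the episode above 0.02 m or angle between carousel's own z axis and vertical above 0.1 rad).
It fails at once if the small parts box, the nozzle or the tape roll is moved (distance of any of parts_box, nozzle, tape_roll from where it was at the start of the episode above 0.015 m).
It fails at once if the peg is pinched or struck hard for the flick (over 30 N) (value of joint wheel below 0.15 rad and contact force between the fingers and carousel above 30 N).
It also fails if it takes over 35 s, if anything falls off the work surface, if the arm or the gripper's body presses on something with over 40 N, if the wrist force passes 120 N, or if a joint passes its speed limit or range.

## Robot

A 6-joint arm with a two-finger parallel gripper is mounted at the origin on a cart in front of the work surface, level with it; the furniture and walls round the work are solid. World frame = base frame: x ahead of the robot, y to its left, z up, the work surface at z = 0. Lengths are in m, angles in degrees, forces in N, time in s.
With the tool pointing down it reaches from about 0.3 to 0.875 m from the base axis. Payload 6.4 kg.
Tool frame: the origin (TCP) lies between the finger pads; the fingertips stand r.tip_reach ahead of it and the grasp point (between the pads) lies 3 mm ahead of it (r.tip_reach is the distance from the TCP to the fingertips, in m); z points along the fingers, y is the line along which they close (so a half turn about z gives the same grasp; the last joint's range is limited). The gripper opens to 85 mm and grips with 20 to 120 N. Pads are 22 mm wide; open, the fingers measure 114 mm over their backs; the gripper's body (76 mm by 85 mm) begins 54 mm behind the grasp point. The pads swing forward as they close: fully open they stand 13 mm farther back than shut.
Start: joints at [-87.393, 10.359, 92.074, -0, 77.567, -11.82], TCP at [0.143, -0.557, 0.253] pointing down, gripper open.
Joint ranges: [-171.53, 171.53], [-51.25, 118.39], [17.06, 147.69], [-65.23, 245.23], [0, 150.52], [-178.68, 178.68]. Speed limits (degrees/s): [147.25, 147.25, 172.46, 180, 180, 180].

## Interface

Orientations are given as a 3x3 rotation matrix whose columns are the frame's x, y, z axes.
In Python, from rig import r, optics, models gives the robot as it stands.
- The arm moves only by the tool arm_command, never from a script. Its argument "plan" is a list that holds one entry, the list of rows, each a list of 7 numbers: the shift along the world's x, y, z as a fraction of full scale, then the turn, a rotation vector about the world's x, y, z as a fraction of full scale, then the opening, from -1 (shut) to 1 (fully open), so that 0 is half open. A call has 1 to 10 rows; each row is the pose to reach, as a shift and turn from the pose commanded when the call began, turning the shorter way round; what a row does not reach only later rows make up. Full scale, the value 1, is 15 cm for a shift and 180 degrees for a turn. A row lasts 1/12 s, in which the tool goes at most 41.7 mm and 7.16 degrees, less where a joint would pass 70% of its speed; a pose out of reach is approached as far as the arm can. A call with a number of a shift or a turn outside -1 to 1 is refused whole. A call with a gripper value outside its range is refused whole. The fingers move at their own pace and stop on an object; "force" is the grip in N (left out, the last holds). Time passes only in rows, so rows that repeat a pose let the fingers close. It gives the time, the measured TCP pose, the force, the opening and the grip force at its end, in the units of the state.
- r.sense(): the state, without advancing time (a new reading comes with each control period).
- optics.snapshot(name): name is "side" or "top"; returns a dict with "image" (420x560x3 uint8, red, green, blue), "depth" (420x560 float32, m along the optical axis (not along the pixel's ray), 0 where there is no reading), "intrinsics" (3x3 intrinsics, pixels), "rvec" (rotation vector, rad) and "tvec" (3), from world to camera coordinates, as OpenCV has them. Camera axes: x right, y down, z forward; pixel columns grow to the right and rows downward; lengths in m; the calibration is good to about 2 mm. A picture is of the moment at which its call begins.
- r.close_job(): hands the job in; it is judged then, once.
Trained networks look in the newest picture that a camera, given by its name, has taken for a name from the list of things; names that differ only in an ending like _2 or _b are one class to them, and where a whole thing is asked for, a point or a joint stands for the part that bears it (a point fixed in the world has none). Each returns a list of dicts, best first, with "conf" (0 to 1); they miss things now and then, are a little off and sometimes report something else, mostly with a low value. They report only what shows in the picture. A call takes as long as a camera call.
- models.boxes_of(camera, target): "position" ([row, column] in pixels, amid what is visible of it).
- models.trace(camera, target): "region" (420x560 bool, what is visible of it) and "position" ([row, column] in pixels, amid what is visible of it).
The state is a dict: "t": time; "joint_pos": joint angles; "qvel": joint speeds; "joint_torque": joint torques, N m; "tool_pos": TCP position; "tool_rot": TCP orientation; "contact_force": force on the tool from outside, world axes, zero at the start; "wrist_torque": the same for the moment, N m; "gripper_width": opening from 0.0 (shut) to 1.0 (fully open); "grip_force": force on a finger pad.
Only numpy, scipy, OpenCV 4.12 (cv2) and the standard library are available. Lean on these libraries where they do the work, as an engineer would, in place of code of your own. Each camera call takes 0.05 s, during which the arm holds its last target. There are 200 camera calls.

## Working session

There is one attempt and no reset: what is moved stays moved. The work goes in short steps, Python scripts to look and compute and a tool call to move; the robot and the scene stay as the last step left them, time stands still between calls to the robot, and variables do not carry over. Pictures are saved under pics/ and viewed, at most 10 in all, crops included, and the job is handed in when it is done.

Besides the shell and the picture viewer there is one more tool, called after "Call:" as name(argument=value, ...), one argument or row to a line, values as JSON. arm_command: Moves the arm, as the interface text tells. Its arguments: {"type":"object","properties":{"plan":{"type":"array","items":{"type":"array","items":{"type":"array","items":{"type":"number","minimum":-1,"maximum":1}}}},"force":{"type":"number"}},"required":["plan"]}

```bash
mkdir -p pics
cat > h.py <<'E'
import numpy as np, cv2
from rig import r, optics, models
def snap(n):
    s=optics.snapshot(n); s['R']=cv2.Rodrigues(np.array(s['rvec'],float))[0]; s['t']=np.array(s['tvec'],float).ravel(); return s
def ray(s,rc,z):
    "world point at height z on pixel (row,col)"
    d=s['R'].T@np.linalg.inv(s['intrinsics'])@np.array([rc[1],rc[0],1.]); o=-s['R'].T@s['t']
    return o+d*(z-o[2])/d[2]
def cloud(s):
    v,u=np.mgrid[0:420,0:560]; d=s['depth']; K=s['intrinsics']
    p=np.stack([(u-K[0,2])/K[0,0]*d,(v-K[1,2])/K[1,1]*d,d],-1)
    return (p-s['t'])@s['R']
def proj(s,P):
    q=s['R']@np.array(P)+s['t']; q=s['intrinsics']@q; return q[1]/q[2],q[0]/q[2]
E
python3 - <<'E'
from h import *
print(r.sense()['t'],r.tip_reach, r.sense()['tool_rot'])
for n in('top','side'):
    s=snap(n); cv2.imwrite(f'pics/{n}0.png',s['image'][:,:,::-1])
    P=cloud(s)
    print(n,'cam',-s['R'].T@s['t'])
    for t in('carousel','hub','wheel','peg_tip','parts_box','nozzle','tape_roll'):
        for m in models.trace(n,t)[:2]:
            q=P[m['region']&(s['depth']>0)]
            print(t,round(m['conf'],2),np.round(m['position']),np.round(np.median(q,0),3),np.round(q.min(0),3),np.round(q.max(0),3), m['region'].sum())
E
```

```text
0.0 0.022 [[ 9.68456319e-01  2.49183371e-01 -7.71976191e-05]
 [ 2.49183116e-01 -9.68454784e-01  1.76246001e-03]
 [ 3.64413323e-04 -1.72610188e-03 -9.99998444e-01]]
top cam [0.47809739 0.19138676 1.12820314]
carousel 0.67 [191. 279.] [0.587 0.156 0.032] [ 0.492  0.059 -0.006] [0.693 0.255 0.061] 6618
carousel 0.47 [189. 276.] [0.591 0.158 0.033] [0.502 0.069 0.014] [0.684 0.247 0.061] 5471
hub 0.86 [187. 276.] [0.59  0.158 0.033] [0.5   0.069 0.013] [0.681 0.247 0.061] 5448
wheel 0.73 [191. 278.] [0.59  0.157 0.033] [0.504 0.069 0.025] [0.678 0.245 0.061] 5376
peg_tip 0.88 [188. 279.] [0.59  0.157 0.033] [0.502 0.069 0.015] [0.681 0.247 0.061] 5417
parts_box 0.28 [116. 241.] [0.761 0.244 0.015] [ 0.727  0.215 -0.008] [0.795 0.275 0.023] 657
nozzle 0.69 [289. 194.] [0.373 0.333 0.015] [ 0.359  0.319 -0.003] [0.387 0.348 0.035] 150
tape_roll 0.83 [114. 240.] [0.761 0.243 0.015] [ 0.729  0.215 -0.008] [0.79  0.272 0.023] 633
side cam [0.36699894 1.0316471  0.47867447]
carousel 0.58 [223. 274.] [0.581 0.2   0.033] [ 0.496  0.003 -0.002] [0.702 0.259 0.061] 4352
hub 0.58 [212. 274.] [0.587 0.186 0.034] [ 0.505 -0.003  0.   ] [0.681 0.25  0.061] 2948
wheel 0.56 [217. 273.] [0.586 0.186 0.034] [ 0.504 -0.005 -0.001] [0.698 0.25  0.061] 3024
peg_tip 0.94 [215. 270.] [0.586 0.186 0.034] [ 0.504 -0.004 -0.001] [0.686 0.25  0.061] 3048
parts_box 0.87 [203. 382.] [0.374 0.032 0.017] [ 0.345 -0.05  -0.   ] [0.403 0.055 0.022] 355
nozzle 0.82 [284. 374.] [0.375 0.341 0.016] [ 0.361  0.323 -0.   ] [0.389 0.352 0.034] 282
nozzle 0.21 [214. 270.] [0.586 0.187 0.034] [0.504 0.075 0.018] [0.683 0.25  0.061] 2983
tape_roll 0.73 [235. 179.] [0.762 0.254 0.014] [ 0.729  0.184 -0.001] [0.81  0.277 0.021] 605
```

Run:
```python
import cv2,numpy as np
a=cv2.imread('pics/top0.png')[120:260,200:350];b=cv2.imread('pics/side0.png')[150:290,190:340]
a=cv2.resize(a,None,fx=2.66,fy=2.66,interpolation=2);b=cv2.resize(b,None,fx=2.66,fy=2.66,interpolation=2)
cv2.imwrite('pics/c0.png',np.hstack([a,b]))
```

```text
(no output)
```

View pics/c0.png

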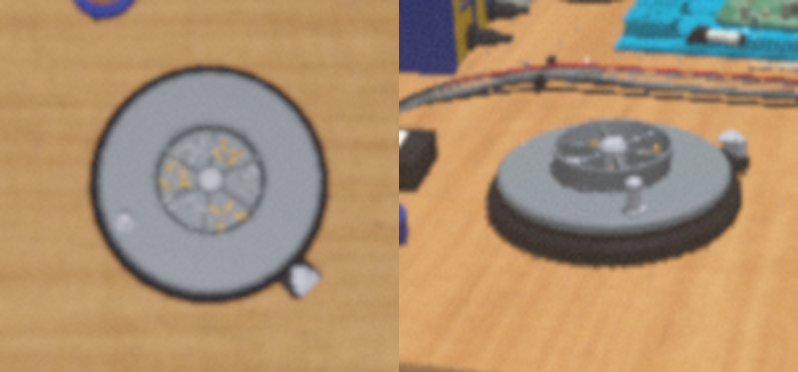

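View pics/top0.png

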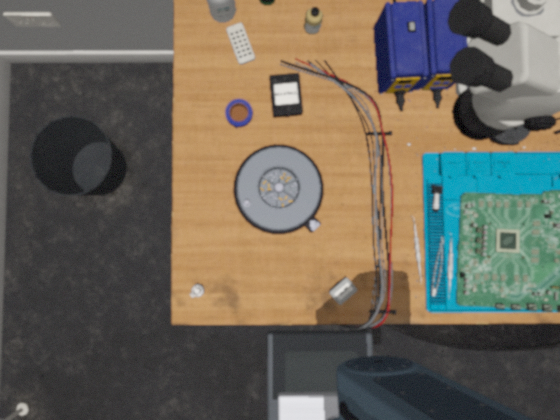

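The crop shows the peg at about (203,247) in the top picture, the pointer at (225,313) and the hub at (188,279). The way to the pointer is counter-clockwise, on the robot's side.

```bash
cat > fit.py <<'E'
from h import *
C=np.array([0.,0.])
def peg(s,c,lo=0.045):
    "peg centre from depth points above the deck, between 60 and 95 mm"
    P=cloud(s).reshape(-1,3); rr=np.hypot(*(P[:,:2]-c).T)
    q=P[(rr>.058)&(rr<.092)&(P[:,2]>lo)&(P[:,2]<.07)]
    return q
E
python3 - <<'E'
from fit import *
from scipy.optimize import least_squares
s=snap('top'); g=models.trace('top','hub')[0]['region'].astype(np.uint8)
cn=max(cv2.findContours(g,0,1)[0],key=cv2.contourArea)[:,0]
W=np.array([ray(s,(v,u),.032)[:2] for u,v in cn])
f=least_squares(lambda p:np.hypot(W[:,0]-p[0],W[:,1]-p[1])-p[2],[.59,.157,.09],loss='soft_l1',f_scale=.002).x;print('circle',f)
for n in('top','side'):
    if n=='side': s=snap('side')
    P=cloud(s).reshape(-1,3); q=P[np.abs(P[:,2]-.056)<.007]; q=q[np.hypot(*(q[:,:2]-f[:2]).T)<.03]
    print(n,'cap',q.mean(0),len(q))
    deck=P[(np.hypot(*(P[:,:2]-f[:2]).T)>.06)&(np.hypot(*(P[:,:2]-f[:2]).T)<.08)];print('deck z',np.median(deck[:,2]))
    q=peg(s,f[:2]);print('peg',len(q),q.mean(0) if len(q) else 0)
    rr=np.hypot(*(P[:,:2]-f[:2]).T); q=P[(rr>.1)&(rr<.125)&(P[:,2]>.02)&(P[:,2]<.04)];print('ptr',len(q),q.mean(0))
    if n=='top':
        for nm,px,z in(('peg',(203.1,246.6),.058),('ptr',(225.3,313.5),.031),('hub',(187.7,279),.055)): print(nm,ray(s,px,z))
    else:
        px=(150+182/2.66,190+634/2.66);print('peg',ray(s,px,.058));print('hub',ray(s,(150+145/2.66,190+613/2.66),.055));print('ptr',ray(s,(150+140/2.66,190+733/2.66),.029))
E
```

```text
circle [0.59105325 0.15716622 0.08859826]
top cap [0.59063982 0.15756088 0.05294326] 98
deck z 0.032274353969656555
peg 24 [0.56005839 0.22523132 0.05735794]
ptr 76 [0.51189483 0.0816437  0.03063483]
peg [0.55770414 0.22336057 0.058     ]
ptr [0.51174775 0.08190826 0.031     ]
hub [0.58995138 0.15562193 0.055     ]
side cap [0.59187673 0.16309252 0.05259011] 77
deck z 0.03344563054821238
peg 48 [0.56175992 0.22939549 0.05345516]
ptr 56 [0.51086981 0.08594935 0.0279191 ]
peg [0.28678562 0.17508371 0.058     ]
hub [0.29891009 0.10960373 0.055     ]
ptr [0.20201711 0.02595253 0.029     ]
```

Call:
arm_command(
  plan=[
    [[0.48,0.9,0,0,0,0.1,-1],[0.48,0.9,0,0,0,0.1,-1],[0.48,0.9,0,0,0,0.1,-1],[0.48,0.9,0,0,0,0.1,-1]],
  ],
)

```text
t: 1.28
tool_pos: [0.2163, -0.4189, 0.2528]
tool_rot: [[0.842, 0.54, 0.0], [0.54, -0.842, 0.002], [0.001, -0.001, -1.0]]
contact_force: [0.6, -0.4, 0.2]
gripper_width: 0.453
grip_force: 0.0
```

Call:
arm_command(
  plan=[
    [[0.48,0.9,0,0,0,0.1,-1],[0.48,0.9,0,0,0,0.1,-1],[0.48,0.9,0,0,0,0.1,-1],[0.48,0.9,0,0,0,0.1,-1]],
  ],
)

```text
t: 1.62
tool_pos: [0.2881, -0.284, 0.2533]
tool_rot: [[0.634, 0.774, 0.001], [0.774, -0.634, 0.001], [0.001, 0.0, -1.0]]
contact_force: [1.2, -0.0, -0.9]
gripper_width: -0.0
grip_force: 0.0
```

Call:
arm_command(
  plan=[
    [[0.48,0.9,0,0,0,0,-1],[0.48,0.9,0,0,0,0,-1],[0.48,0.9,0,0,0,0,-1],[0.48,0.9,0,0,0,0,-1]],
  ],
)

```text
t: 1.95
tool_pos: [0.3601, -0.149, 0.2536]
tool_rot: [[0.636, 0.771, 0.001], [0.771, -0.636, 0.0], [0.001, 0.001, -1.0]]
contact_force: [0.3, -0.8, 0.5]
gripper_width: 0.001
grip_force: 0.0
```

Call:
arm_command(
  plan=[
    [[0.48,0.9,0,0,0,0,-1],[0.48,0.9,0,0,0,0,-1],[0.48,0.9,0,0,0,0,-1],[0.48,0.9,0,0,0,0,-1]],
  ],
)

```text
t: 2.28
tool_pos: [0.4322, -0.0138, 0.2537]
tool_rot: [[0.636, 0.772, 0.001], [0.772, -0.636, 0.0], [0.001, 0.001, -1.0]]
contact_force: [0.9, -0.3, -0.5]
gripper_width: 0.002
grip_force: 0.0
```

Call:
arm_command(
  plan=[
    [[0.48,0.9,0,0,0,0,-1],[0.48,0.9,0,0,0,0,-1],[0.48,0.9,0,0,0,0,-1],[0.48,0.9,0,0,0,0,-1]],
  ],
)

```text
t: 2.62
tool_pos: [0.5043, 0.1214, 0.2535]
tool_rot: [[0.636, 0.772, 0.001], [0.772, -0.636, 0.001], [0.001, 0.0, -1.0]]
contact_force: [0.0, -0.7, 0.3]
gripper_width: 0.001
grip_force: 0.0
```

Call:
arm_command(
  plan=[
    [[0.48,0.9,0,0,0,0,-1],[0.48,0.9,0,0,0,0,-1],[0.48,0.9,0,0,0,0,-1],[0.48,0.9,0,0,0,0,-1],[0.48,0.9,0,0,0,0,-1],[0.48,0.9,0,0,0,0,-1]],
  ],
)

```text
t: 3.12
tool_pos: [0.5752, 0.2543, 0.2525]
tool_rot: [[0.635, 0.772, -0.001], [0.772, -0.635, -0.0], [-0.001, -0.001, -1.0]]
contact_force: [-0.2, 0.3, -1.3]
gripper_width: 0.002
grip_force: 0.0
```

Call:
arm_command(
  plan=[
    [[0.04,-0.01,-0.8,0,0,0,-1],[0.04,-0.01,-0.8,0,0,0,-1],[0.04,-0.01,-0.8,0,0,0,-1],[0.04,-0.01,-0.8,0,0,0,-1]],
  ],
)

```text
t: 3.45
tool_pos: [0.5756, 0.2487, 0.1248]
tool_rot: [[0.638, 0.77, -0.014], [0.77, -0.638, -0.004], [-0.012, -0.009, -1.0]]
contact_force: [-1.8, -0.9, -1.5]
gripper_width: -0.002
grip_force: 0.0
```

Call:
arm_command(
  plan=[
    [[0,0,-0.2,0,0,0,-1],[0,0,-0.45,0,0,0,-1],[0,0,-0.45,0,0,0,-1],[0,0,-0.45,0,0,0,-1]],
  ],
)

```text
t: 3.78
tool_pos: [0.5802, 0.2506, 0.0658]
tool_rot: [[0.638, 0.77, -0.003], [0.77, -0.638, -0.001], [-0.003, -0.002, -1.0]]
contact_force: [0.2, -0.0, 1.1]
gripper_width: 0.0
grip_force: 0.0
```

Run:
```python
from fit import *
print(r.tip_reach,r.sense()['tool_pos'])
a=snap('top')['image'];sd=snap('side');b=sd['image']
print(proj(sd,[.559,.2245,.058]),proj(sd,[.559,.2245,.032]),proj(sd,[.582,.252,.042]))
a=cv2.resize(a[120:260,200:350],None,fx=2.66,fy=2.66,interpolation=2);b=cv2.resize(b[150:290,190:340],None,fx=2.66,fy=2.66,interpolation=2)
cv2.imwrite('pics/c1.png',np.hstack([a,b])[:,:,::-1])
```

```text
0.022 [0.58020928 0.25062354 0.06580368]
(np.float64(217.67381826503413), np.float64(279.5495968969436)) (np.float64(229.8197406493015), np.float64(279.7860818130078)) (np.float64(230.84601121364008), np.float64(264.3638497714723))
```

View pics/c1.png

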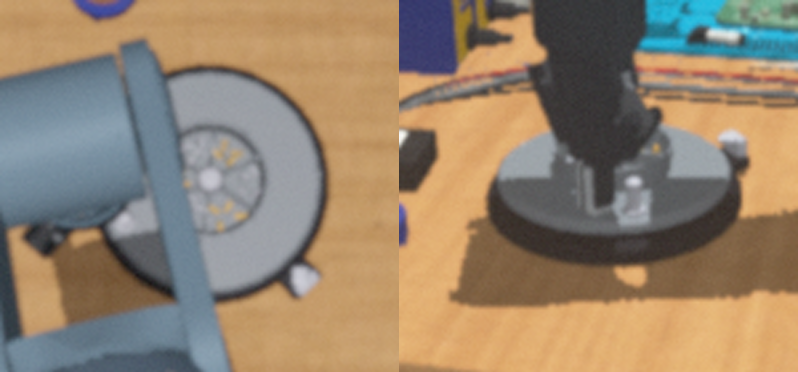

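The side view confirms the closed tips at (213,598) in the crop, about 8 mm above the deck and behind the peg at (182,634). I'll close the gap, then flick along the arc.

Call:
arm_command(
  plan=[
    [[-0.042,-0.051,0,0,0,0,-1],[-0.042,-0.051,0,0,0,0,-1],[-0.042,-0.051,0,0,0,0,-1],[-0.042,-0.051,0,0,0,0,-1]],
  ],
)

```text
t: 4.22
tool_pos: [0.5755, 0.2439, 0.0671]
tool_rot: [[0.637, 0.771, 0.002], [0.771, -0.637, 0.0], [0.002, 0.001, -1.0]]
contact_force: [-1.6, -0.0, 0.2]
gripper_width: -0.001
grip_force: 0.0
```

Run:
```python
from fit import *
sd=snap('side');q=peg(sd,np.array([.590,.157]));st=r.sense();print(st['tool_pos'],st['contact_force'],len(q))
b=cv2.resize(sd['image'][180:260,220:340],None,fx=5,fy=5,interpolation=2)
cv2.imwrite('pics/c2.png',b[:,:,::-1])
```

```text
[0.57540694 0.24400984 0.06678982] [0.28633736 0.24633774 0.21249164] 49
```

View pics/c2.png

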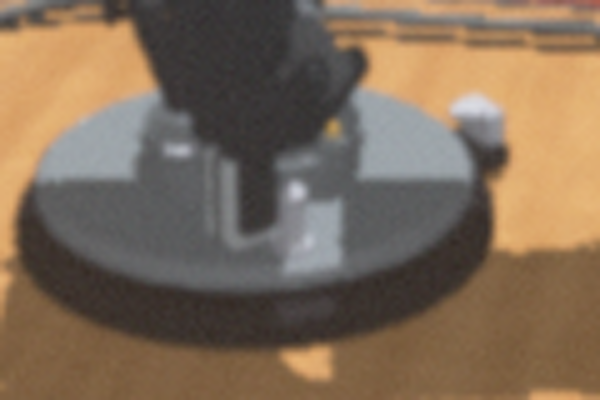

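The finger edge (column 278) is just short of the peg (column 292), and the peg has not moved. Flicking now.

Call:
arm_command(
  plan=[
    [[-0.015,-0.017,0,0,0,0,-1],[-0.032,-0.037,0,0,0,0,-1],[-0.066,-0.052,0,0,0,0,-1],[-0.135,-0.082,0,0,0,0,-1],[-0.222,-0.144,0,0,0,0,-1],[-0.305,-0.257,0,0,0,0,-1],[-0.348,-0.4,0,0,0,0,-1],[-0.372,-0.432,0.1,0,0,0,-1],[-0.38,-0.434,0.3,0,0,0,-1],[-0.38,-0.434,0.45,0,0,0,-1]],
  ],
)

```text
t: 5.1
tool_pos: [0.5167, 0.1781, 0.1338]
tool_rot: [[0.638, 0.77, -0.002], [0.77, -0.638, -0.0], [-0.001, -0.001, -1.0]]
contact_force: [0.9, -0.5, 0.2]
gripper_width: -0.002
grip_force: 0.0
```

```bash
cat > track.py <<'E'
from fit import *
import sys,json
c=np.array([.590,.157]); P0=np.radians(223.9)
for n in sys.argv[1:]:
    t=r.sense()['t'];s=snap(n);q=peg(s,c)
    cv2.imwrite(f'pics/t_{t:.2f}_{n}.png',s['image'][:,:,::-1])
    if len(q):
        m=np.median(q,0)-([0.0,0.0,0] if n=='top' else [.002,.004,0]);d=m[:2]-c
        print(n,round(t,3),'n',len(q),m.round(3),'r',np.hypot(*d).round(3),'val mod',round((np.arctan2(d[1],d[0])-P0+np.pi)%(2*np.pi)-np.pi,3))
    else: print(n,t,'none')
E
python3 track.py top side top side
```

```text
top 5.1 none
side 5.15 n 36 [0.555 0.092 0.053] r 0.074 val mod 0.31
top 5.2 none
side 5.25 n 35 [0.58  0.084 0.054] r 0.073 val mod 0.672
```

Call:
arm_command(
  plan=[
    [[0.2,0.15,0,0,0,0,-1],[0.41,0.3,0,0,0,0,-1],[0.41,0.3,-0.2,0,0,0,-1],[0.41,0.3,-0.2,0,0,0,-1]],
  ],
)

```text
t: 5.63
tool_pos: [0.5771, 0.2241, 0.0975]
tool_rot: [[0.636, 0.771, -0.008], [0.771, -0.636, -0.001], [-0.006, -0.005, -1.0]]
contact_force: [-2.6, -0.4, -2.6]
gripper_width: -0.001
grip_force: 0.0
```

```bash
python3 track.py side side top side side side; tail -1 /dev/null
```

```text
side 5.633 n 36 [0.661 0.132 0.056] r 0.076 val mod 2.038
side 5.683 n 36 [0.665 0.145 0.054] r 0.076 val mod 2.21
top 5.7333 none
side 5.783 n 39 [0.665 0.17  0.054] r 0.076 val mod 2.544
side 5.833 n 42 [0.662 0.182 0.054] r 0.077 val mod 2.714
side 5.883 n 39 [0.657 0.194 0.054] r 0.077 val mod 2.883
```

Call:
arm_command(
  plan=[
    [[0,0,0,0,0,0,-1],[0,0,0,0,0,0,-1],[0,0,0,0,0,0,-1],[0,0,0,0,0,0,-1],[0,0,0,0,0,0,-1],[0,0,0,0,0,0,-1],[0,0,0,0,0,0,-1],[0,0,0,0,0,0,-1],[0,0,0,0,0,0,-1],[0,0,0,0,0,0,-1]],
  ],
)

```text
t: 6.77
tool_pos: [0.5795, 0.2239, 0.1033]
tool_rot: [[0.637, 0.771, -0.0], [0.771, -0.637, 0.0], [-0.0, -0.0, -1.0]]
contact_force: [0.3, -1.1, -0.5]
gripper_width: -0.001
grip_force: 0.0
```

```bash
python3 track.py side top side side side side side
```

```text
side 6.767 n 39 [0.517 0.148 0.055] r 0.073 val mod -0.646
top 6.8167 none
side 6.867 n 40 [0.523 0.127 0.054] r 0.073 val mod -0.337
side 6.917 n 36 [0.529 0.118 0.054] r 0.073 val mod -0.197
side 6.967 n 40 [0.535 0.109 0.054] r 0.073 val mod -0.043
side 7.017 n 40 [0.542 0.101 0.054] r 0.074 val mod 0.102
side 7.067 n 39 [0.552 0.095 0.054] r 0.073 val mod 0.253
```

Call:
arm_command(
  plan=[
    [[0,0,0,0,0,0,-1],[0,0,0,0,0,0,-1],[0,0,0,0,0,0,-1],[0,0,0,0,0,0,-1],[0,0,0,0,0,0,-1],[0,0,0,0,0,0,-1],[0,0,0,0,0,0,-1],[0,0,0,0,0,0,-1],[0,0,0,0,0,0,-1],[0,0,0,0,0,0,-1]],
  ],
)

```text
t: 7.95
tool_pos: [0.5794, 0.2239, 0.1032]
tool_rot: [[0.637, 0.771, -0.0], [0.771, -0.637, -0.0], [-0.0, -0.0, -1.0]]
contact_force: [-0.3, -0.8, -0.3]
gripper_width: 0.002
grip_force: 0.0
```

```bash
python3 track.py side side side
```

```text
side 7.95 n 40 [0.664 0.174 0.054] r 0.076 val mod 2.598
side 8.0 n 41 [0.662 0.182 0.055] r 0.076 val mod 2.709
side 8.05 n 40 [0.659 0.191 0.054] r 0.077 val mod 2.83
```

Call:
arm_command(
  plan=[
    [[0,0,0,0,0,0,-1],[0,0,0,0,0,0,-1],[0,0,0,0,0,0,-1],[0,0,0,0,0,0,-1],[0,0,0,0,0,0,-1],[0,0,0,0,0,0,-1],[0,0,0,0,0,0,-1]],
  ],
)

```text
t: 8.68
tool_pos: [0.5795, 0.2239, 0.1033]
tool_rot: [[0.637, 0.771, -0.0], [0.771, -0.637, 0.0], [0.0, -0.0, -1.0]]
contact_force: [-0.4, -0.0, 0.1]
gripper_width: 0.001
grip_force: 0.0
```

```bash
python3 track.py side side side
```

```text
side 8.683 n 46 [0.567 0.228 0.054] r 0.075 val mod -2.03
side 8.733 n 48 [0.56  0.226 0.054] r 0.075 val mod -1.925
side 8.783 n 46 [0.552 0.222 0.055] r 0.075 val mod -1.809
```

Call:
arm_command(
  plan=[
    [[0,0,-0.15,0,0,0,-1],[0,0,-0.26,0,0,0,-1],[0,0,-0.26,0,0,0,-1]],
  ],
)

```text
t: 9.08
tool_pos: [0.5769, 0.2233, 0.0608]
tool_rot: [[0.637, 0.771, -0.006], [0.771, -0.637, -0.001], [-0.005, -0.004, -1.0]]
contact_force: [-1.2, 0.0, -0.1]
gripper_width: 0.002
grip_force: 0.0
```

```bash
python3 track.py side side side side; python3 -c "
from rig import r
s=r.sense();print(s['t'],s['tool_pos'])"
```

```text
side 9.083 n 194 [0.57  0.228 0.058] r 0.074 val mod -2.057
side 9.133 n 202 [0.571 0.229 0.058] r 0.074 val mod -2.078
side 9.183 n 187 [0.572 0.228 0.057] r 0.074 val mod -2.091
side 9.233 n 189 [0.573 0.229 0.058] r 0.074 val mod -2.109
9.2833 [0.58027926 0.22402407 0.06543304]
```

```bash
sed -i "s/;q=peg(s,c)$/;q=peg(s,c);q=q[np.hypot(*(q[:,:2]-[.579,.224]).T)>.032]/" track.py; python3 track.py side
python3 - <<'E'
from h import *
# saved pics: peg head brightness centroid along arc
import glob
s=None
E
```

```text
side 9.283 n 40 [0.517 0.159 0.055] r 0.073 val mod -0.794
```

Call:
arm_command(
  plan=[
    [[0,0,0,0,0,0,-1],[0,0,-0.015,0,0,0,-1],[0,0,-0.035,0,0,0,-1],[0,0,-0.055,0,0,0,-1],[0,0,-0.12,0,0,0,-1],[0,0,-0.12,0,0,0,-1],[0,0,-0.12,0,0,0,-1]],
  ],
)

```text
t: 9.92
tool_pos: [0.5872, 0.2254, 0.0543]
tool_rot: [[0.637, 0.771, 0.017], [0.771, -0.637, 0.003], [0.013, 0.011, -1.0]]
contact_force: [0.1, -0.1, 33.8]
gripper_width: 0.006
grip_force: 16.9
```

```bash
python3 track.py side side
```

```text
side 9.917 n 36 [0.532 0.114 0.054] r 0.073 val mod -0.126
side 9.967 n 38 [0.531 0.114 0.054] r 0.073 val mod -0.13
```

The wheel stopped about 0.12 rad short of the pointer, roughly 9 mm. I'll ease the finger off gently.

Call:
arm_command(
  plan=[
    [[0,0,0.01,0,0,0,-1],[0,0,0.02,0,0,0,-1],[0,0,0.03,0,0,0,-1],[0,0,0.03,0,0,0,-1],[0,0,0.03,0,0,0,-1],[0,0,0.03,0,0,0,-1]],
  ],
)

```text
t: 10.52
tool_pos: [0.5831, 0.2247, 0.0545]
tool_rot: [[0.637, 0.771, 0.008], [0.771, -0.637, 0.002], [0.006, 0.005, -1.0]]
contact_force: [0.3, 0.9, 16.5]
gripper_width: -0.004
grip_force: 8.3
```

```bash
python3 track.py side side
```

```text
side 10.517 n 38 [0.534 0.109 0.055] r 0.073 val mod -0.058
side 10.567 n 39 [0.535 0.11  0.053] r 0.073 val mod -0.058
```

Call:
arm_command(
  plan=[
    [[0,0,0.007,0,0,0,-1],[0,0,0.014,0,0,0,-1],[0,0,0.02,0,0,0,-1],[0,0,0.022,0,0,0,-1],[0,0,0.022,0,0,0,-1],[0,0,0.022,0,0,0,-1],[0,0,0.1,0,0,0,-1],[0,0,0.3,0,0,0,-1],[0,0,0.5,0,0,0,-1]],
  ],
)

```text
t: 11.37
tool_pos: [0.5774, 0.2234, 0.1245]
tool_rot: [[0.637, 0.771, -0.006], [0.771, -0.637, -0.001], [-0.005, -0.004, -1.0]]
contact_force: [0.5, -0.0, 0.9]
gripper_width: 0.002
grip_force: 0.0
```

```bash
python3 track.py side side side
```

```text
side 11.367 n 34 [0.54  0.104 0.054] r 0.073 val mod 0.048
side 11.417 n 37 [0.54  0.103 0.055] r 0.074 val mod 0.059
side 11.467 n 35 [0.541 0.103 0.055] r 0.073 val mod 0.067
```

Call:
arm_command(
  plan=[
    [[0,0,0.3,0,0,0,-1],[0,0,0.6,0,0,0,-1],[0,0,0.6,0,0,0,-1],[0,0,0.6,0,0,0,-1],[0,0,0.6,0,0,0,-1],[0,0,0.6,0,0,0,-1],[0,0,0.6,0,0,0,-1],[0,0,0.6,0,0,0,-1]],
  ],
)

```text
t: 12.18
tool_pos: [0.5784, 0.2236, 0.2136]
tool_rot: [[0.637, 0.771, -0.004], [0.771, -0.637, -0.001], [-0.003, -0.002, -1.0]]
contact_force: [0.3, -0.1, 0.8]
gripper_width: -0.003
grip_force: 0.0
```

```bash
python3 track.py side side top
python3 - <<'E'
from fit import *
s=snap('top'); c=np.array([.590,.157])
P=cloud(s).reshape(-1,3);rr=np.hypot(*(P[:,:2]-c).T); q=P[(rr>.1)&(rr<.125)&(P[:,2]>.02)&(P[:,2]<.04)];print('ptr',len(q),q.mean(0))
sd=snap('side');P=cloud(sd).reshape(-1,3);rr=np.hypot(*(P[:,:2]-c).T); q=P[(rr>.1)&(rr<.125)&(P[:,2]>.02)&(P[:,2]<.04)];print('ptr side',len(q),q.mean(0))
a=cv2.resize(s['image'][150:250,230:350],None,fx=3.3,fy=3.3,interpolation=2);b=cv2.resize(sd['image'][170:270,230:350],None,fx=3.3,fy=3.3,interpolation=2)
cv2.imwrite('pics/c3.png',np.hstack([a,b])[:,:,::-1])
E
```

```text
side 12.183 n 38 [0.545 0.1   0.052] r 0.073 val mod 0.134
side 12.233 n 36 [0.545 0.1   0.053] r 0.073 val mod 0.132
top 12.283 n 25 [0.545 0.1   0.057] r 0.073 val mod 0.135
ptr 73 [0.5112639  0.08128581 0.03040757]
ptr side 57 [0.51038402 0.08615534 0.0275745 ]
```

View pics/c3.png

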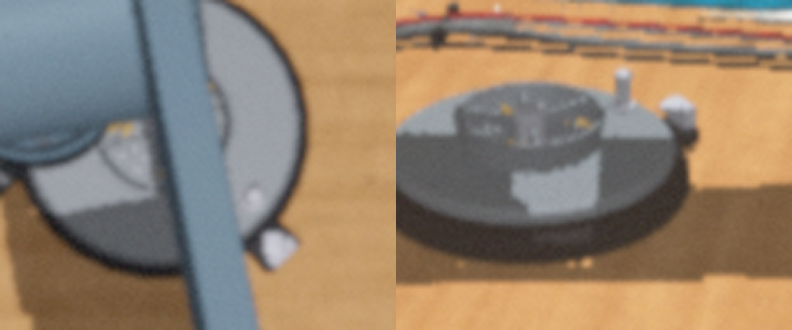

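The wheel is at rest with the peg about 10 mm past the pointer; both cameras agree. I'll withdraw the arm and measure more carefully with an unobstructed view.

Call:
arm_command(
  plan=[
    [[-0.1,1,0.2,0,0,0,-1],[-0.1,1,0.2,0,0,0,-1],[-0.1,1,0.2,0,0,0,-1],[-0.1,1,0.2,0,0,0,-1],[-0.1,1,0.2,0,0,0,-1],[-0.1,1,0.2,0,0,0,-1]],
  ],
)

```text
t: 12.93
tool_pos: [0.564, 0.3755, 0.246]
tool_rot: [[0.635, 0.773, 0.001], [0.773, -0.635, 0.0], [0.001, 0.0, -1.0]]
contact_force: [-0.6, -0.9, 0.5]
gripper_width: 0.002
grip_force: 0.0
```

Run:
```python
from fit import *
from scipy.optimize import least_squares
for n in('top','side'):
    A=[]
    for i in range(5):
        s=snap(n);P=cloud(s);z=P[...,2]
        rr=np.hypot(P[...,0]-.59,P[...,1]-.157)
        # centre from cap/tub top points (symmetric disc) and wheel rim
        tub=P[(rr<.06)&(z>.046)&(z<.06)]; cap=P[(rr<.02)&(z>.0535)]
        f=least_squares(lambda p:np.hypot(*(W-p[:2]).T)-p[2],[.59,.157,.09]) if 0 else None
        m=((rr<.1)&(z>.024)&(z<.07)).astype(np.uint8); cn=max(cv2.findContours(m,0,1)[0],key=cv2.contourArea)[:,0]
        W=np.array([P[v,u,:2] for u,v in cn]); f=least_squares(lambda p:np.hypot(*(W-p[:2]).T)-p[2],[.59,.157,.09],loss='soft_l1',f_scale=.002).x
        q=P[(rr>.058)&(rr<.092)&(z>.053 if n=='top' else z>.048)&(z<.07)]
        t=P[(rr>.1)&(rr<.125)&(z>.02)&(z<.04)]
        A.append(np.r_[f,(tub[:,:2].max(0)+tub[:,:2].min(0))/2,q[:,:2].mean(0),t[:,:2].mean(0)])
    a=np.mean(A,0);print(n,a.round(4),np.std(A,0).round(4))
    for c in(a[:2],a[3:5]):
        d=a[7:9]-c;pk=c+.075*d/np.hypot(*d);e=a[5:7]-c
        dv=np.arctan2(e[1],e[0])-np.arctan2(d[1],d[0]);print('park',pk,'dist',np.hypot(*(pk-a[5:7])),'val',dv,'r',np.hypot(*e))
```

```text
top [0.5915 0.1573 0.0885 0.5919 0.1575 0.5442 0.0997 0.5113 0.0814] [0.     0.     0.     0.0001 0.     0.0002 0.0001 0.0001 0.0001]
park [0.53702844 0.10574489] dist 0.00940634475888475 val 0.1257415414663683 r 0.07451056963105167
park [0.53740549 0.10603877] dist 0.009318016664385078 val 0.12434835896601859 r 0.07496510878877133
side [0.5941 0.165  0.0848 0.5941 0.1594 0.5469 0.1038 0.5112 0.0862] [0.0001 0.0001 0.0001 0.0002 0.0008 0.0001 0.0004 0.0009 0.0012]
park [0.53973132 0.11327699] dist 0.01190260312168644 val 0.15379795699924248 r 0.07722359318641381
park [0.53789217 0.10975984] dist 0.01082763977110116 val 0.14382806377059065 r 0.07293086607296416
```

```bash
python3 -c "
from rig import r
print(r.close_job())"
```

```text
the job is handed in; nothing more can be done
None
```

I handed the job in: one flick carried the peg past the pointer and round two turns, and pressing a fingertip on the deck stopped it near the pointer. The peg crept about 0.26 rad counter-clockwise as I eased the finger off, coming to rest about 9 mm past the pointer (limit 15 mm), with the hand withdrawn; no verdict came back.

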